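Open the fragrance warmer with the lid lifter

ROBOT

A 6-joint arm with a two-finger parallel gripper is mounted at the origin on a cart in front of the work surface, level with it; the furniture and walls round the work are solid. World frame = base frame: x ahead of the robot, y to its left, z up, the work surface at z = 0. Lengths are in m, angles in rad, forces in N, time in s.
With the tool pointing down it reaches from about 0.35 to 0.975 m from the base axis. Payload 4.9 kg.
Tool frame: the origin (TCP) lies midway between the tips of the shut fingers; the grasp point (between the pads) lies manip.tcp_to_grasp behind it (manip.tcp_to_grasp is the distance from the TCP to the grasp point, in m); z points along the fingers, y is the line along which they close (so a half turn about z gives the same grasp; the last joint's range is limited). The gripper opens to 85 mm and grips with 20 to 120 N. Pads are 22 mm wide; open, the fingers measure 114 mm over their backs; the gripper's body (76 mm by 85 mm) begins 54 mm behind the grasp point. The pads swing forward as they close: fully open they stand 13 mm farther back than shut.
Start: joints at [1.142, 0.053, 1.613, -0, 1.476, -0.119], TCP at [0.191, 0.595, 0.231] pointing down, gripper open.
Joint ranges: [-3.01, 3.01], [-1.01, 2.22], [0.06, 2.58], [-1.02, 4.17], [0.09, 2.62], [-3.14, 3.14]. Speed limits (rad/s): [2.57, 2.57, 3.14, 3.14, 3.14, 3.14].

INTERFACE

Orientations are given as a unit quaternion [w, x, y, z].
In Python, from plant import manip, grab_frame, calibration, job_done gives the robot as it stands.
- The arm moves only by the tool send_rows, never from a script. Its argument "rows" is a list of rows, each an object of numbers: "x", "y", "z": the shift along the tool's x, y, z normalised to -1 to 1, where 1 is 15 cm; "wx", "wy", "wz": the turn, a rotation vector about the tool's x, y, z normalised to -1 to 1, where 1 is pi/4 rad; "hand": the opening, from -1 (shut) to 1 (fully open). In form: [{"x": .., "y": .., "z": .., "wx": .., "wy": .., "wz": .., "hand": ..}, ...]. A call has exactly 10 rows; each row shifts and turns the commanded pose from where the row before left it, along the tool's axes as they then stand; what a row does not reach is not made up. A row lasts 1/12 s, in which the tool goes at most 41.7 mm and 7.16 degrees, less where a joint would pass 70% of its speed; a pose out of reach is approached as far as the arm can. A call with a number of a shift or a turn outside -1 to 1 is refused whole. A call with a gripper value outside its range is refused whole. The fingers move at their own pace and stop on an object; the grip force is fixed at half the most. Time passes only in rows, so rows that do not move let the fingers close, or fill a call up. It gives the time, the measured TCP pose, the force, the opening and the grip force at its end, in the units of the state.
- manip.state(): the state, without advancing time (a new reading comes with each control period).
- grab_frame(name): name is "side" or "top"; returns the picture (384x512x3 uint8, blue, green, red); there is no depth.
- calibration(name): a dict with "camera_matrix" (3x3 intrinsics, pixels), "k1" (the pictures are not rectified: a ray, as slopes to the right and down, at radius r is drawn at 1 + k1 r^2 times it, then the intrinsics apply), "R" (3x3) and "t" (3): a world point X has camera coordinates R X + t. Camera axes: x right, y down, z forward; pixel columns grow to the right and rows downward; lengths in m; the calibration is good to about 2 mm. A picture is of the moment at which its call begins. calibration takes no time and is no camera call.
- job_done(): hands the job in; it is judged then, once.
The state is a dict: "time": time; "joint_pos": joint angles; "joint_vel": joint speeds; "joint_efforts": joint torques, N m; "tool_pos": TCP position; "tool_rot": TCP orientation; "contact_force": force on the tool from outside, world axes, zero at the start; "ft_torque": the same for the moment, N m; "gripper_width": opening from 0.0 (shut) to 1.0 (fully open); "grasp_force": force on a finger pad.
Only numpy, scipy, OpenCV 4.12 (cv2) and the standard library are available. Lean on these libraries where they do the work, as an engineer would, in place of code of your own. Each camera call takes 0.05 s, during which the arm holds its last target. There are 200 camera calls.

TASK

The crock of the fragrance warmer is hot, so open it with the lid lifter that leans in its wooden holder: hook the lid by its loop, lift it off while keeping it level, and set it down gently in the middle of the flat woven-pattern pad. Then stand the lifter back in its holder, hook end down and fully home. Touch the lid with nothing but the lifter, and leave the mug, vase and jar where they stand.

Things in the scene. Friction and masses are not known exactly. Their poses are not given: they have to be found in the camera images.
- warmer: Fixed fragrance warmer: dark steel heated base (124 mm wide, 18 mm high, small dial on its -x side) with a white ceramic crock, 104 mm outside diameter, rim 80 mm above the table, inside diameter 96 mm, two small ears at its +y and -y sides. Origin: centre of its underside on the table; z up.
- lid: Loose white ceramic lid (0.11 to 0.21 kg) on the crock. Origin: centre of its underside, z up. Plug 86 mm diameter, z = 0 to 6 mm, inside the crock (the origin starts 6 mm below the rim, 74 mm above the table); disc 108 mm diameter, z = 6 to 11 mm. A steel loop stands on it in its y-z plane. At the start its +x points away from the robot to within 0.4 rad.
- loop_peak (a point): Peak of the lid's loop: bar centre, 56 mm above the lid's origin on its axis. The loop is 8 mm round bar: upright legs at lid y = +27 and -27 mm to z = 40 mm, then straight slopes to this peak. Clear opening under the peak: lid z = 11 to 51 mm. A hook enters along the lid's x, from either side; lifted at the peak, the lid hangs level.
- lifter: Loose lid lifter, 0.12 kg, 150 mm long. Origin: on the shaft axis (shaft 10 mm diameter) at the underside of the hook end, the foot; z runs up the shaft to the grip. Flat steel prong 14 mm wide (y), 8 mm thick (z = 0 to 8 mm), x = -5 to 38 mm, with an upturned tip (x = 30 to 38 mm, up to z = 18 mm): a loop bar lies on it between x = 5 and 30 mm.
- lifter_grip (a point): Where to hold the lifter: 115 mm up its axis, in the pale wooden grip (z = 75 to 150 mm, 22 mm in x, 16 mm in y: pinch across y). The lifter starts fully home in the sleeve, foot down, its axes along the sleeve's.
- holder: Fixed wooden holder for the lifter: base plate 130 x 76 x 12 mm that carries the leaning sleeve. Origin: centre of its underside; z up.
- sleeve: Leaning open-topped rectangular sleeve on the holder. Origin: on its inner floor, 22 mm above the table, where the lifter's origin lies when fully home. z points up along the sleeve, leaning 30 degrees from vertical to the holder's -x (the robot's side); x points away from the robot and upward.
- sleeve_mouth (a point): Middle of the sleeve's open end, at x = 20, y = 0, z = 65 mm in the sleeve's frame. The cavity reaches from x = -6 to 46 mm, y = -13 to 13 mm, z = 0 to 65 mm; walls 5 mm. The seated lifter's shaft lies near the -x wall, its prong points to the sleeve's +x.
- pad: Fixed flat box with a woven pattern, 120 mm (x) x 170 mm (y), 17 mm high, that serves as hot pad. Origin: centre of its underside on the table; z up.
- mug: Bystander: loose white mug, 103 x 140 x 128 mm, left behind the work. Origin: centre of its underside.
- vase: Bystander: loose white bud vase, 103 mm wide, 120 mm high, right behind the work. Origin: centre of its underside.
- jar: Bystander: loose small black jar, 56 mm wide, 48 mm high, in front of the warmer. Origin: centre of its underside.

How it is judged:
On the way, in this order (a step that is already met when the one before it is completed fails the run):
1. the lid hangs level from the lifter, clear of the crock (height (world z) of lid above 0.09 m and contact force between lifter and lid above 0.5 N and contact force between lid and warmer below 0.05 N and angle between lid's own z axis and vertical below 0.26 rad), for 0.2 s.
2. the lid lies flat and at rest in the middle of the pad (horizontal distance between lid and pad below 0.03 m and height (world z) of lid below 0.022 m and angle between lid's own z axis and vertical below 0.08 rad and contact force between lid and pad above 0.3 N and linear speed of lid below 0.03 m/s), for 0.2 s.
At the end, for the whole second after the job is handed in: The lid lies flat (within 0.08 rad) and at rest on the pad, its centre within 30 mm of the pad's centre; the lifter stands at rest, grip up, in the sleeve, its foot within 18 mm of its fully home place and its axis within 0.2 rad of the sleeve's (horizontal distance between lid and pad below 0.03 m and height (world z) of lid below 0.022 m and angle between lid's own z axis and vertical below 0.08 rad and linear speed of each of lid, lifter below 0.03 m/s and distance between lifter and sleeve below 0.018 m and angle between the z axis of lifter and the z axis of sleeve, either way round below 0.2 rad and angle between lifter's own z axis and vertical below 1 rad); the robot touches nothing.
It fails at once if the fingers or the arm touch the hot lid (contact force between any of the fingers, the arm and lid above 0.3 N).
It fails at once if the lid tips more than 0.4 rad from level (angle between lid's own z axis and vertical above 0.4 rad).
It fails at once if the lid is dropped or flung (faster than 0.7 m/s) (linear speed of lid above 0.7 m/s).
It fails at once if the mug, vase or jar is shifted by more than 30 mm or tipped (distance of any of mug, vase, jar from where it was at the start of the episode above 0.03 m or angle between any of mug, vase, jar's own z axis and vertical above 0.4 rad).
It also fails if it takes over 64 s, if anything falls off the work surface, if the arm or the gripper's body presses on something with over 40 N, if the wrist force passes 120 N, or if a joint passes its speed limit or range.

## Working session

There is one attempt and no reset: what is moved stays moved. The work goes in short steps, Python scripts to look and compute and a tool call to move; the robot and the scene stay as the last step left them, time stands still between calls to the robot, and variables do not carry over. Pictures are saved under pics/ and viewed, at most 14 in all, crops included, and the job is handed in when it is done.

Besides the shell and the picture viewer there is one more tool, called as name(argument=value, ...) on one line, values as JSON. send_rows: Moves the arm, as the interface text tells. Scaled input: -1 to 1 covers 15 cm each way for a shift and pi/4 rad each way for a turn. Its arguments: {"type":"object","properties":{"rows":{"type":"array","items":{"type":"object","properties":{"x":{"type":"number","minimum":-1,"maximum":1},"y":{"type":"number","minimum":-1,"maximum":1},"z":{"type":"number","minimum":-1,"maximum":1},"wx":{"type":"number","minimum":-1,"maximum":1},"wy":{"type":"number","minimum":-1,"maximum":1},"wz":{"type":"number","minimum":-1,"maximum":1},"hand":{"type":"number"}}}}},"required":["rows"]}

```bash
mkdir -p pics; ls; python3 - <<'E'
from plant import manip, grab_frame, calibration
import cv2
for n in("side","top"):
    cv2.imwrite(f"pics/{n}0.png",grab_frame(n)); c=calibration(n); print(n,{k:(v.round(4).tolist() if hasattr(v,'round') and hasattr(v,'tolist') else v) for k,v in c.items()})
print(manip.state(), manip.tcp_to_grasp)
E
```

```text
pics
side {'camera_matrix': [[445.0698, 0.0, 253.168], [0.0, 445.0698, 189.2738], [0.0, 0.0, 1.0]], 'k1': -0.14187438004971137, 'R': [[-0.9989, -0.0432, 0.02], [-0.04, 0.5324, -0.8455], [0.0259, -0.8454, -0.5335]], 't': [0.5783, 0.101, 1.3625]}
top {'camera_matrix': [[421.6634, 0.0, 254.1925], [0.0, 421.6634, 194.8995], [0.0, 0.0, 1.0]], 'k1': -0.07256548867320613, 'R': [[-0.0172, -0.9998, -0.0141], [-0.9994, 0.0176, -0.0291], [0.0293, 0.0136, -0.9995]], 't': [0.0289, 0.5605, 1.0461]}
{'time': 0.1, 'joint_pos': array([ 1.14199747e+00,  5.33095188e-02,  1.61420913e+00, -1.49137994e-05,
        1.47598263e+00, -1.19032712e-01]), 'joint_vel': array([ 0.00118051, -0.00089259, -0.002164  ,  0.00108715, -0.00063066,
       -0.00156467]), 'joint_efforts': array([ 5.35893651e-04, -3.94903314e+01, -3.71363461e+01, -1.01285061e-04,
        3.99076205e-03,  4.21439336e-05]), 'tool_pos': array([0.19030188, 0.59471277, 0.23014305]), 'tool_rot': array([-2.50999327e-04,  1.54263799e-01,  9.88029235e-01, -9.20745003e-04]), 'contact_force': array([-0.14832119,  0.38044876, -1.20496695]), 'ft_torque': array([ 0.0109673 ,  0.01165363, -0.03366107]), 'grasp_force': 0.0, 'gripper_width': 1.0001420103171461} 0.0187
```

View pics/side0.png

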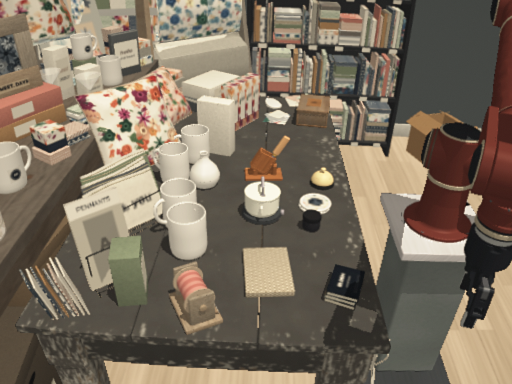

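View pics/top0.png

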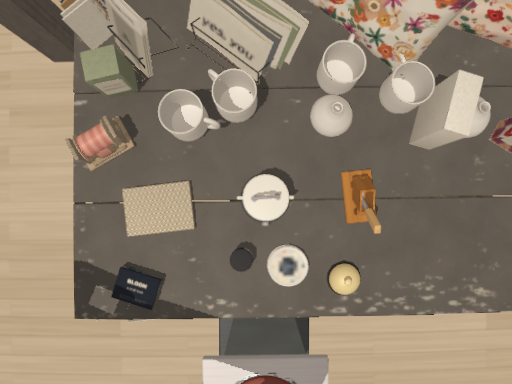

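Side view shows the holder near (265,165), crock (262,198) and pad (268,272). In the top view the crock is at (266,197), the holder at (359,197) and the pad at (158,208). I'll enlarge these.

```bash
python3 - <<'E'
import cv2,numpy as np
t=cv2.imread("pics/top0.png");s=cv2.imread("pics/side0.png")
r=lambda a,k:cv2.resize(a,None,fx=k,fy=k,interpolation=cv2.INTER_CUBIC)
a=r(t[160:240,230:390],5)  # 800x400
cv2.imwrite("pics/tc.png",a)
b=r(s[130:230,235:335],6); cv2.imwrite("pics/sc.png",b)
cv2.imwrite("pics/pc.png",np.hstack([r(t[170:245,110:210],4),r(s[235:310,225:325],4)]))
E
```

```text
(no output)
```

View pics/tc.png

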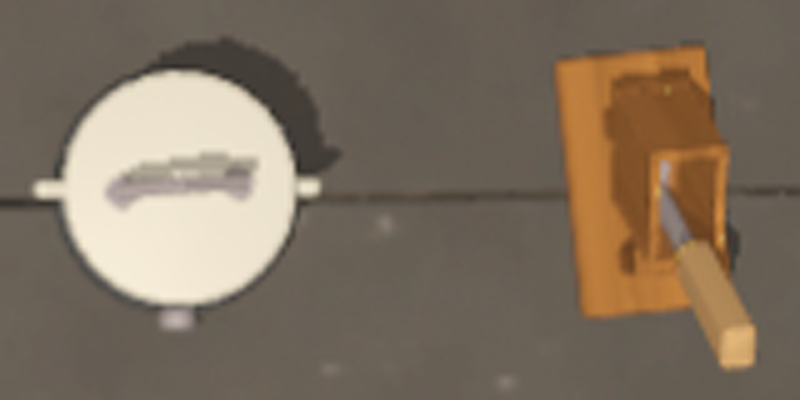

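View pics/sc.png

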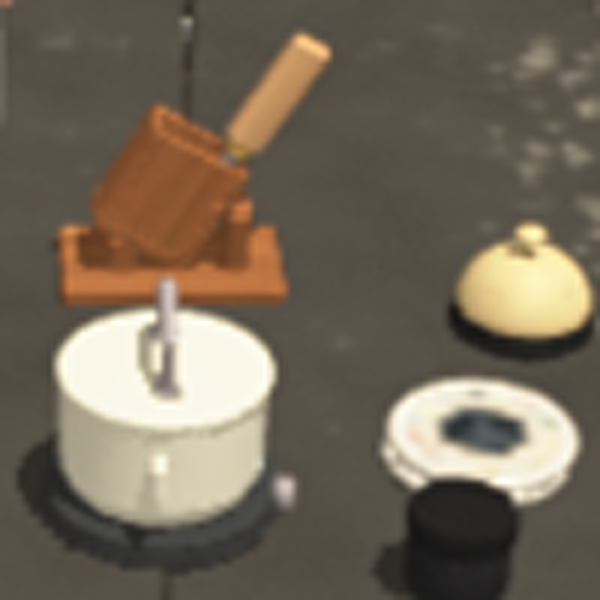

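View pics/pc.png

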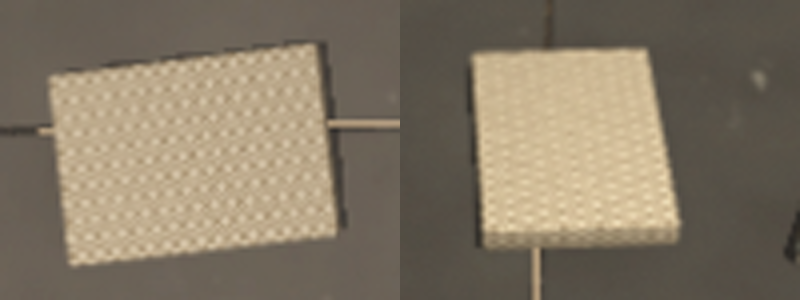

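```bash
cat > h.py <<'E'
import numpy as np
from scipy.optimize import least_squares
from scipy.spatial.transform import Rotation as Ro
from plant import manip, grab_frame, calibration
C={n:calibration(n) for n in("side","top")}
def proj(n,X):
    c=C[n];p=np.atleast_2d(X)@np.array(c["R"]).T+c["t"];s=p[:,:2]/p[:,2:]
    s=s*(1+c["k1"]*(s**2).sum(1,keepdims=True));K=np.array(c["camera_matrix"])
    return s*[K[0,0],K[1,1]]+K[:2,2]
def pix(n,crop):  # crop pixel -> image pixel
    x0,y0,k=crop; return lambda *uv:(np.array(uv,float)+.5)/k-.5+[x0,y0]
def ray(n,uv,z):
    f=least_squares(lambda q:(proj(n,[q[0],q[1],z])-uv).ravel(),[.5,0]);return f.x
def rz(a):return Ro.from_euler('z',a).as_matrix()
E
cat > m.py <<'E'
from h import *
T=pix("top",(230,160,5));S=pix("side",(235,130,6));P=pix("top",(110,170,4));Q=pix("side",(225-100,235,4))
# pad
pc=P((48,75),(318,42),(340,236),(70,266))
w=np.array([ray("top",p,.017) for p in pc]);d=w[0]+w[1]-w[2]-w[3];print("pad",w.mean(0),"yaw",np.arctan2(d[1],d[0]),"size",np.linalg.norm(w[0]-w[3]),np.linalg.norm(w[0]-w[1]))
qc=Q((473,52),(647,49),(680,229),(482,230))
v=np.array([ray("side",p,.017) for p in qc]);print(" side",v.mean(0))
# lid
c=[ray("top",p,.0835) for p in T((62,188),(298,188),(180,70),(180,306))]
print("lid top",(c[0]+c[1])/2,(c[2]+c[3])/2,np.linalg.norm(c[0]-c[1]),np.linalg.norm(c[2]-c[3]))
c=[ray("side",p,.0835) for p in S((55,370),(275,370),(165,310),(165,430))]
print("lid side",(c[0]+c[1])/2,(c[2]+c[3])/2,np.linalg.norm(c[0]-c[1]))
print("peak side",ray("side",S((168,288))[0],.130))
a,b=[ray("top",p,.116) for p in T((112,193),(248,184))];print("loop ends",a,b,"yaw",np.arctan2(-(a-b)[0],(a-b)[1]))
# holder
w=np.array([ray("top",p,.012) for p in T((555,62),(705,46),(735,300),(585,318))]);print("holder",w.mean(0),"sz",np.linalg.norm(w[0]-w[3]),np.linalg.norm(w[0]-w[1]),"yaw",np.arctan2(*(w[0]-w[3])[::-1]))
# sleeve fit
L=Ro.from_euler('y',-30,degrees=True).as_matrix()
pt=np.array([[51,18,65],[51,-18,65],[-11,-18,65],[-11,18,65],[0,0,150],[11,8,150],[11,-8,150],[-11,-8,150],[-11,8,150]])/1e3
ot=T((650,152),(728,147),(716,265),(636,272),(737,347),(720,330),(753,324),(754,362),(726,368))
ps=np.array([[0,0,150]])/1e3;os_=S((312,48))
def W(q,p):return (p@L.T)@rz(q[2]).T+[q[0],q[1],.022]
r=lambda q:np.r_[(proj("top",W(q,pt))-ot).ravel(),(proj("side",W(q,ps))-os_).ravel()]
f=least_squares(r,[.55,-.25,.1],loss='soft_l1');print("sleeve",f.x);print(f.fun.reshape(-1,2).round(1).tolist())
q=f.x;print("grip",W(q,np.array([[0,0,.115]])),"rel holder",rz(-q[2])[:2,:2]@(q[:2]-w.mean(0)))
E
python3 m.py
```

```text
pad [0.53149444 0.25977881] yaw 0.1033796070771185 size 0.12052167031432648 0.1718904649779808
 side [0.53176682 0.26153044]
lid top [ 0.55293331 -0.00830187] [ 0.55301953 -0.00833476] 0.10957191692552522 0.10962091327981593
lid side [ 0.55395924 -0.0042763 ] [ 0.55411309 -0.00624902] 0.11026150284178252
peak side [ 0.55406637 -0.00634483]
loop ends [0.55046515 0.02266597] [ 0.55343154 -0.03843416] yaw 0.04851148814196743
holder [ 0.55384776 -0.24146243] sz 0.12847526616848579 0.075876866186238 yaw 0.0939160022763605
sleeve [ 0.55354789 -0.24050955  0.08068072]
[[-0.3, 0.6], [-0.3, 0.1], [0.9, -0.3], [1.7, -0.1], [-0.2, -0.2], [-0.2, -0.7], [0.5, -0.3], [-0.2, 0.7], [-1.9, 0.2], [0.2, -0.9]]
grip [[ 0.49623493 -0.24514366  0.12159292]] rel holder [-0.0002221   0.00097395]
```

send_rows(rows=[{"x": -0.22,"y": -0.13,"z": -0.045,"hand": 1},{"x": -0.22,"y": -0.13,"z": -0.045,"hand": 1},{"x": -0.22,"y": -0.13,"z": -0.045,"hand": 1},{"x": -0.22,"y": -0.13,"z": -0.045,"hand": 1},{"x": -0.22,"y": -0.13,"z": -0.045,"hand": 1},{"x": -0.22,"y": -0.13,"z": -0.045,"hand": 1},{"x": -0.22,"y": -0.13,"z": -0.045,"hand": 1},{"x": -0.22,"y": -0.13,"z": -0.045,"hand": 1},{"x": -0.22,"y": -0.13,"z": -0.045,"hand": 1},{"x": -0.22,"y": -0.13,"z": -0.045,"hand": 1}])

```text
invalid input at $.rows[0]: expected keys x, y, z, wx, wy, wz, hand
```

send_rows(rows=[{"wz": -0.125,"hand": 1},{"wz": -0.125,"hand": 1},{"wz": -0.125,"hand": 1},{"wz": -0.125,"hand": 1},{"wy": -0.111,"hand": 1},{"wy": -0.111,"hand": 1},{"wy": -0.111,"hand": 1},{"wy": -0.111,"hand": 1},{"wy": -0.111,"hand": 1},{"wy": -0.111,"hand": 1}])

```text
invalid input at $.rows[0]: expected keys x, y, z, wx, wy, wz, hand
```

```bash
cat > g.py <<'E'
from h import *
PSI=.088; SL=np.array([.5537,-.241,.022]); LID=np.array([.5535,-.0065]); PAD=np.array([.5316,.2604])
def tool(yaw,tilt):  # tool x back, y left, z down; tilt forward-lean of lifter (rad)
    return rz(yaw)@Ro.from_euler('y',-tilt).as_matrix()@np.diag([-1,1,-1.])
def delta(p,R):
    s=manip.state();q=s["tool_rot"];A=Ro.from_quat([q[1],q[2],q[3],q[0]])
    w=(A.inv()*Ro.from_matrix(R)).as_rotvec()/(np.pi/4);d=np.array(p)-s["tool_pos"]
    print("t",round(s["time"],2),"pos",s["tool_pos"].round(4),"F",s["contact_force"].round(2),"T",s["ft_torque"].round(2),"w",round(s["gripper_width"],3),"gf",s["grasp_force"])
    print("old axes",(A.as_matrix().T@d/.15).round(3),"turn",w.round(3),"new axes",(R.T@d/.15).round(3))
def lift(lz,off=(0,0,0),yaw=PSI): # TCP for lifter station lz in the seated pose
    R=tool(yaw,np.radians(30));return SL+off-R[:,2]*lz,R
E
python3 - <<'E'
from g import *
print(manip.state()["joint_pos"].round(2))
for z in(.20,.0963):p,R=lift(z);print(p);delta(p,R)
E
```

```text
[ 1.14  0.05  1.61 -0.    1.48 -0.12]
[ 0.45408695 -0.24978865  0.19520508]
t 0.1 pos [0.1903 0.5947 0.2301] F [-0.15  0.38 -1.2 ] T [ 0.01  0.01 -0.03] w 1.0 gf 0.0
old axes [-3.391 -4.826  0.241] turn [-0.135 -0.659 -0.494] new axes [-0.972 -5.763  0.83 ]
[ 0.50573632 -0.24523173  0.10539825]
t 0.1 pos [0.1903 0.5947 0.2301] F [-0.15  0.38 -1.2 ] T [ 0.01  0.01 -0.03] w 1.0 gf 0.0
old axes [-3.71 -4.69  0.84] turn [-0.135 -0.659 -0.494] new axes [-0.972 -5.763  1.522]
```

All keys are required.

send_rows(rows=[{"x": -0.22,"y": -0.13,"z": -0.045,"wx": 0,"wy": 0,"wz": 0,"hand": 1},{"x": -0.22,"y": -0.13,"z": -0.045,"wx": 0,"wy": 0,"wz": 0,"hand": 1},{"x": -0.22,"y": -0.13,"z": -0.045,"wx": 0,"wy": 0,"wz": 0,"hand": 1},{"x": -0.22,"y": -0.13,"z": -0.045,"wx": 0,"wy": 0,"wz": 0,"hand": 1},{"x": -0.22,"y": -0.13,"z": -0.045,"wx": 0,"wy": 0,"wz": 0,"hand": 1},{"x": -0.22,"y": -0.13,"z": -0.045,"wx": 0,"wy": 0,"wz": 0,"hand": 1},{"x": -0.22,"y": -0.13,"z": -0.045,"wx": 0,"wy": 0,"wz": 0,"hand": 1},{"x": -0.22,"y": -0.13,"z": -0.045,"wx": 0,"wy": 0,"wz": 0,"hand": 1},{"x": -0.22,"y": -0.13,"z": -0.045,"wx": 0,"wy": 0,"wz": 0,"hand": 1},{"x": -0.22,"y": -0.13,"z": -0.045,"wx": 0,"wy": 0,"wz": 0,"hand": 1}])

```text
time: 0.93
tool_pos: [0.446, 0.3072, 0.2987]
tool_rot: [-0.0, 0.154, 0.988, -0.0]
contact_force: [0.6, 0.3, 0.5]
gripper_width: 0.998
grasp_force: 0.0
```

send_rows(rows=[{"x": 0,"y": 0,"z": 0,"wx": 0,"wy": 0,"wz": -0.125,"hand": 1},{"x": 0,"y": 0,"z": 0,"wx": 0,"wy": 0,"wz": -0.125,"hand": 1},{"x": 0,"y": 0,"z": 0,"wx": 0,"wy": 0,"wz": -0.125,"hand": 1},{"x": 0,"y": 0,"z": 0,"wx": 0,"wy": 0,"wz": -0.125,"hand": 1},{"x": 0,"y": 0,"z": 0,"wx": 0,"wy": -0.111,"wz": 0,"hand": 1},{"x": 0,"y": 0,"z": 0,"wx": 0,"wy": -0.111,"wz": 0,"hand": 1},{"x": 0,"y": 0,"z": 0,"wx": 0,"wy": -0.111,"wz": 0,"hand": 1},{"x": 0,"y": 0,"z": 0,"wx": 0,"wy": -0.111,"wz": 0,"hand": 1},{"x": 0,"y": 0,"z": 0,"wx": 0,"wy": -0.111,"wz": 0,"hand": 1},{"x": 0,"y": 0,"z": 0,"wx": 0,"wy": -0.111,"wz": 0,"hand": 1}])

```text
time: 1.77
tool_pos: [0.4452, 0.3089, 0.2989]
tool_rot: [0.26, -0.04, 0.965, 0.011]
contact_force: [-0.5, -0.4, 0.3]
gripper_width: 1.0
grasp_force: 0.0
```

```bash
python3 - <<'E'
from g import *
print(manip.state()["joint_pos"].round(2))
p,R=lift(.20);delta(p,R)
E
```

```text
[ 0.6  -0.47  2.01 -0.27  1.15 -1.  ]
t 1.77 pos [0.4452 0.3089 0.2989] F [-0.53 -0.44  0.31] T [-0.02  0.29 -0.01] w 1.0 gf 0.0
old axes [ 0.563 -3.717  0.47 ] turn [-0.003  0.005 -0.006] new axes [ 0.578 -3.715  0.464]
```

send_rows(rows=[{"x": 0,"y": -0.25,"z": 0,"wx": 0,"wy": 0,"wz": 0,"hand": 1},{"x": 0,"y": -0.25,"z": 0,"wx": 0,"wy": 0,"wz": 0,"hand": 1},{"x": 0,"y": -0.25,"z": 0,"wx": 0,"wy": 0,"wz": 0,"hand": 1},{"x": 0,"y": -0.25,"z": 0,"wx": 0,"wy": 0,"wz": 0,"hand": 1},{"x": 0,"y": -0.25,"z": 0,"wx": 0,"wy": 0,"wz": 0,"hand": 1},{"x": 0,"y": -0.25,"z": 0,"wx": 0,"wy": 0,"wz": 0,"hand": 1},{"x": 0,"y": -0.25,"z": 0,"wx": 0,"wy": 0,"wz": 0,"hand": 1},{"x": 0,"y": -0.25,"z": 0,"wx": 0,"wy": 0,"wz": 0,"hand": 1},{"x": 0,"y": -0.25,"z": 0,"wx": 0,"wy": 0,"wz": 0,"hand": 1},{"x": 0,"y": -0.25,"z": 0,"wx": 0,"wy": 0,"wz": 0,"hand": 1}])

```text
time: 2.6
tool_pos: [0.4759, -0.0667, 0.2987]
tool_rot: [0.259, -0.04, 0.965, 0.011]
contact_force: [1.3, 0.0, -0.5]
gripper_width: 1.002
grasp_force: 0.0
```

send_rows(rows=[{"x": 0.08,"y": -0.2,"z": 0.06,"wx": 0,"wy": 0,"wz": 0,"hand": 1},{"x": 0.08,"y": -0.2,"z": 0.06,"wx": 0,"wy": 0,"wz": 0,"hand": 1},{"x": 0.08,"y": -0.2,"z": 0.06,"wx": 0,"wy": 0,"wz": 0,"hand": 1},{"x": 0.08,"y": -0.2,"z": 0.06,"wx": 0,"wy": 0,"wz": 0,"hand": 1},{"x": 0.08,"y": -0.2,"z": 0.06,"wx": 0,"wy": 0,"wz": 0,"hand": 1},{"x": 0.08,"y": -0.2,"z": 0.06,"wx": 0,"wy": 0,"wz": 0,"hand": 1},{"x": 0.08,"y": 0,"z": 0.06,"wx": 0,"wy": 0,"wz": 0,"hand": 1},{"x": 0,"y": 0,"z": 0,"wx": 0,"wy": 0,"wz": 0,"hand": 1},{"x": 0,"y": 0,"z": 0,"wx": 0,"wy": 0,"wz": 0,"hand": 1},{"x": 0,"y": 0,"z": 0,"wx": 0,"wy": 0,"wz": 0,"hand": 1}])

```text
time: 3.43
tool_pos: [0.4506, -0.2468, 0.2029]
tool_rot: [0.259, -0.041, 0.965, 0.011]
contact_force: [0.2, 1.2, 0.4]
gripper_width: 0.999
grasp_force: 0.0
```

```bash
python3 - <<'E'
from g import *
print(manip.state()["joint_pos"].round(2))
p,R=lift(.0963);delta(p,R)
E
```

```text
[-0.88 -0.48  2.17  0.46  1.17 -2.66]
t 3.43 pos [ 0.4506 -0.2468  0.2029] F [0.21 1.2  0.36] T [-0.03  0.19 -0.03] w 0.999 gf 0.0
old axes [ 0.007 -0.02   0.747] turn [-0.003  0.    -0.004] new axes [ 0.007 -0.022  0.747]
```

send_rows(rows=[{"x": 0.007,"y": -0.02,"z": 0.1,"wx": 0,"wy": 0,"wz": 0,"hand": 1},{"x": 0,"y": 0,"z": 0.1,"wx": 0,"wy": 0,"wz": 0,"hand": 1},{"x": 0,"y": 0,"z": 0.1,"wx": 0,"wy": 0,"wz": 0,"hand": 1},{"x": 0,"y": 0,"z": 0.1,"wx": 0,"wy": 0,"wz": 0,"hand": 1},{"x": 0,"y": 0,"z": 0.1,"wx": 0,"wy": 0,"wz": 0,"hand": 1},{"x": 0,"y": 0,"z": 0.1,"wx": 0,"wy": 0,"wz": 0,"hand": 1},{"x": 0,"y": 0,"z": 0.1,"wx": 0,"wy": 0,"wz": 0,"hand": 1},{"x": 0,"y": 0,"z": 0.047,"wx": 0,"wy": 0,"wz": 0,"hand": 1},{"x": 0,"y": 0,"z": 0,"wx": 0,"wy": 0,"wz": 0,"hand": 1},{"x": 0,"y": 0,"z": 0,"wx": 0,"wy": 0,"wz": 0,"hand": 0}])

```text
time: 4.27
tool_pos: [0.5059, -0.2455, 0.1056]
tool_rot: [0.259, -0.041, 0.965, 0.011]
contact_force: [0.1, -0.9, -0.0]
gripper_width: 0.883
grasp_force: 0.0
```

```bash
python3 - <<'E'
from g import *
import cv2
p,R=lift(.0963);delta(p,R)
r=lambda a,k:cv2.resize(a,None,fx=k,fy=k,interpolation=cv2.INTER_CUBIC)
cv2.imwrite("pics/g1.png",np.hstack([r(grab_frame("top")[160:260,310:410],4),r(grab_frame("side")[90:190,230:330],4)]))
E
```

```text
t 4.27 pos [ 0.5059 -0.2455  0.1056] F [ 0.13 -0.92 -0.02] T [-0.01  0.22  0.02] w 0.883 gf 0.0
old axes [0.002 0.002 0.001] turn [-0.003  0.    -0.003] new axes [0.002 0.002 0.001]
```

View pics/g1.png

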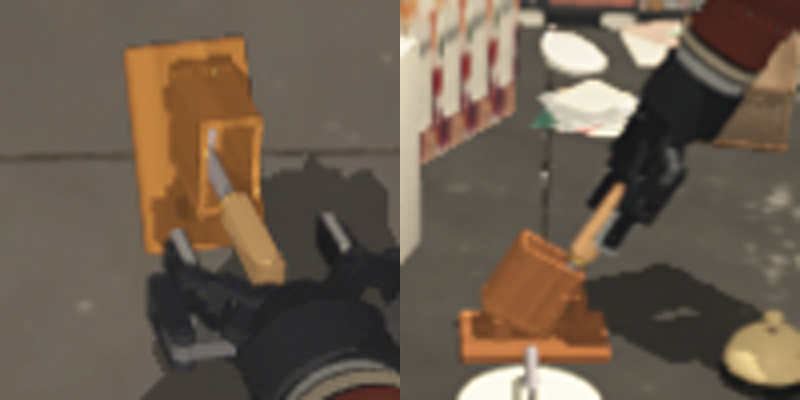

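The picture shows the grip (255,235 in the crop) centred between the open fingers. I'll close on it and draw the lifter out along the axis.

send_rows(rows=[{"x": 0,"y": 0,"z": 0,"wx": 0,"wy": 0,"wz": 0,"hand": -1},{"x": 0,"y": 0,"z": 0,"wx": 0,"wy": 0,"wz": 0,"hand": -1},{"x": 0,"y": 0,"z": 0,"wx": 0,"wy": 0,"wz": 0,"hand": -1},{"x": 0,"y": 0,"z": 0,"wx": 0,"wy": 0,"wz": 0,"hand": -1},{"x": 0,"y": 0,"z": 0,"wx": 0,"wy": 0,"wz": 0,"hand": -1},{"x": 0,"y": 0,"z": 0,"wx": 0,"wy": 0,"wz": 0,"hand": -1},{"x": 0,"y": 0,"z": 0,"wx": 0,"wy": 0,"wz": 0,"hand": -1},{"x": 0,"y": 0,"z": 0,"wx": 0,"wy": 0,"wz": 0,"hand": -1},{"x": 0,"y": 0,"z": 0,"wx": 0,"wy": 0,"wz": 0,"hand": -1},{"x": 0,"y": 0,"z": 0,"wx": 0,"wy": 0,"wz": 0,"hand": -1}])

```text
time: 5.2
tool_pos: [0.5054, -0.2462, 0.1053]
tool_rot: [0.258, -0.04, 0.965, 0.011]
contact_force: [-5.4, 1.8, 5.1]
gripper_width: 0.183
grasp_force: 58.6
```

```bash
python3 - <<'E'
from g import *
p,R=lift(.0963);delta(p,R)
E
```

```text
t 5.2 pos [ 0.5054 -0.2462  0.1053] F [-5.42  1.84  5.14] T [0.34 0.46 0.32] w 0.183 gf 58.562153577804565
old axes [-0.002  0.006  0.001] turn [-0.003 -0.    -0.005] new axes [-0.002  0.006  0.001]
```

send_rows(rows=[{"x": 0,"y": 0,"z": -0.04,"wx": 0,"wy": 0,"wz": 0,"hand": -1},{"x": 0,"y": 0,"z": -0.08,"wx": 0,"wy": 0,"wz": 0,"hand": -1},{"x": 0,"y": 0,"z": -0.08,"wx": 0,"wy": 0,"wz": 0,"hand": -1},{"x": 0,"y": 0,"z": -0.08,"wx": 0,"wy": 0,"wz": 0,"hand": -1},{"x": 0,"y": 0,"z": -0.1,"wx": 0,"wy": 0,"wz": 0,"hand": -1},{"x": 0,"y": 0,"z": -0.1,"wx": 0,"wy": 0,"wz": 0,"hand": -1},{"x": 0,"y": 0,"z": -0.1,"wx": 0,"wy": 0,"wz": 0,"hand": -1},{"x": 0,"y": 0,"z": -0.1,"wx": 0,"wy": 0,"wz": 0,"hand": -1},{"x": 0,"y": 0,"z": -0.1,"wx": 0,"wy": 0,"wz": 0,"hand": -1},{"x": 0,"y": 0,"z": 0,"wx": 0,"wy": 0,"wz": 0,"hand": -1}])

```text
time: 6.03
tool_pos: [0.447, -0.2521, 0.2088]
tool_rot: [0.26, -0.04, 0.965, 0.008]
contact_force: [0.0, -0.5, -0.5]
gripper_width: 0.181
grasp_force: 58.8
```

```bash
python3 - <<'E'
from g import *
# vertical lifter; yaw .07; entry: foot 60mm in -x of the loop, prong mid-height in opening
y=.06;R=tool(y,0.)
u=R@[-1,0,0]
for a,h in((.085,.105),(.018,.105)):   # shaft axis a behind the loop plane, foot height h
    p=np.r_[LID,0]-a*u+[0,0,h+.0963];print(p.round(3));delta(p,R)
print(manip.state()["joint_pos"].round(2))
E
```

```text
[ 0.469 -0.012  0.201]
t 6.03 pos [ 0.447  -0.2521  0.2088] F [ 0.03 -0.54 -0.54] T [-0.1   0.3  -0.03] w 0.181 gf 58.80823194980621
old axes [-0.216  1.587  0.175] turn [0.002 0.669 0.028] new axes [-0.24   1.592  0.05 ]
[ 0.536 -0.008  0.201]
t 6.03 pos [ 0.447  -0.2521  0.2088] F [ 0.03 -0.54 -0.54] T [-0.1   0.3  -0.03] w 0.181 gf 58.80823194980621
old axes [-0.602  1.577  0.399] turn [0.002 0.669 0.028] new axes [-0.687  1.592  0.05 ]
[-0.89 -0.48  2.17  0.46  1.18 -2.66]
```

send_rows(rows=[{"x": 0,"y": 0.1,"z": -0.05,"wx": 0,"wy": 0.111,"wz": 0.005,"hand": -1},{"x": 0,"y": 0.15,"z": -0.05,"wx": 0,"wy": 0.111,"wz": 0.005,"hand": -1},{"x": 0,"y": 0.15,"z": -0.05,"wx": 0,"wy": 0.111,"wz": 0.005,"hand": -1},{"x": 0,"y": 0.15,"z": -0.05,"wx": 0,"wy": 0.111,"wz": 0.005,"hand": -1},{"x": 0,"y": 0.15,"z": -0.05,"wx": 0,"wy": 0.111,"wz": 0.004,"hand": -1},{"x": 0,"y": 0.15,"z": -0.05,"wx": 0,"wy": 0.112,"wz": 0.004,"hand": -1},{"x": 0,"y": 0.15,"z": 0,"wx": 0,"wy": 0,"wz": 0,"hand": -1},{"x": 0,"y": 0.15,"z": 0,"wx": 0,"wy": 0,"wz": 0,"hand": -1},{"x": 0,"y": 0.15,"z": 0,"wx": 0,"wy": 0,"wz": 0,"hand": -1},{"x": 0,"y": 0.15,"z": 0,"wx": 0,"wy": 0,"wz": 0,"hand": -1}])

```text
time: 6.87
tool_pos: [0.4186, -0.0337, 0.2481]
tool_rot: [-0.001, -0.031, 1.0, 0.003]
contact_force: [0.2, 0.6, -1.1]
gripper_width: 0.177
grasp_force: 58.9
```

```bash
python3 - <<'E'
from g import *
y=.06;R=tool(y,0.);u=R@[-1,0,0]
p=np.r_[LID,0]-.085*u+[0,0,.096+.0963];print(p.round(3));delta(p,R)
E
```

```text
[ 0.469 -0.012  0.192]
t 6.87 pos [ 0.4186 -0.0337  0.2481] F [ 0.19  0.58 -1.11] T [ 0.01 -0.   -0.05] w 0.177 gf 58.869983553886414
old axes [-0.343  0.124  0.372] turn [ 0.008 -0.003  0.003] new axes [-0.342  0.127  0.372]
```

send_rows(rows=[{"x": -0.05,"y": 0.03,"z": 0.05,"wx": 0.008,"wy": -0.003,"wz": 0.003,"hand": -1},{"x": -0.06,"y": 0.03,"z": 0.08,"wx": 0,"wy": 0,"wz": 0,"hand": -1},{"x": -0.06,"y": 0.03,"z": 0.08,"wx": 0,"wy": 0,"wz": 0,"hand": -1},{"x": -0.06,"y": 0.034,"z": 0.08,"wx": 0,"wy": 0,"wz": 0,"hand": -1},{"x": 0,"y": 0,"z": 0.05,"wx": 0,"wy": 0,"wz": 0,"hand": -1},{"x": 0,"y": 0,"z": 0.032,"wx": 0,"wy": 0,"wz": 0,"hand": -1},{"x": 0,"y": 0,"z": 0,"wx": 0,"wy": 0,"wz": 0,"hand": -1},{"x": 0,"y": 0,"z": 0,"wx": 0,"wy": 0,"wz": 0,"hand": -1},{"x": 0,"y": 0,"z": 0,"wx": 0,"wy": 0,"wz": 0,"hand": -1},{"x": 0,"y": 0,"z": 0,"wx": 0,"wy": 0,"wz": 0,"hand": -1}])

```text
time: 7.7
tool_pos: [0.4525, -0.0148, 0.1947]
tool_rot: [0.002, -0.03, 1.0, -0.0]
contact_force: [-0.6, -0.4, -1.8]
gripper_width: 0.178
grasp_force: 59.0
```

```bash
python3 - <<'E'
from g import *
import cv2
y=.06;R=tool(y,0.);u=R@[-1,0,0]
p=np.r_[LID,0]-.018*u+[0,0,.096+.0963];print(p.round(3));delta(p,R)
r=lambda a,k:cv2.resize(a,None,fx=k,fy=k,interpolation=cv2.INTER_CUBIC)
t=grab_frame("top");s=grab_frame("side")
cv2.imwrite("pics/hk.png",np.hstack([r(t[160:240,225:305],5),r(s[140:220,235:315],5)]))
s_=manip.state();q=s_["tool_rot"];A=Ro.from_quat([q[1],q[2],q[3],q[0]]).as_matrix()
f=s_["tool_pos"]+A@[0,0,.0963]
for n,z in(("foot",[0,0,0]),("tip",[-.038,0,-.018]),("tip0",[-.038,0,0])):
    X=f+A@np.array(z);print(n,X.round(4),((proj("top",X)[0]-[225,160])*5).round(),((proj("side",X)[0]-[235,140])*5+[400,0]).round())
E
```

```text
[ 0.536 -0.008  0.192]
t 7.7 pos [ 0.4525 -0.0148  0.1947] F [-0.61 -0.44 -1.79] T [-0.01  0.03 -0.04] w 0.178 gf 59.00584280490875
old axes [-0.555  0.015  0.018] turn [-0.001  0.004 -0.001] new axes [-0.555  0.015  0.016]
foot [ 0.4528 -0.0147  0.0982] [221. 404.] [705. 233.]
tip [ 0.4907 -0.0125  0.1164] [216. 323.] [644. 207.]
tip0 [ 0.4907 -0.0125  0.0984] [215. 321.] [642. 232.]
```

View pics/hk.png

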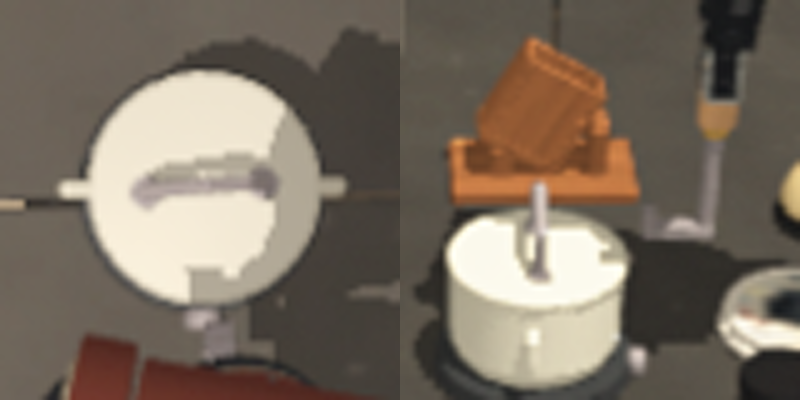

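The lifter foot and tip appear where predicted: side (705,233), top tip about (215,328), in line with the loop. Sliding in.

send_rows(rows=[{"x": -0.05,"y": 0.015,"z": 0.015,"wx": 0,"wy": 0,"wz": 0,"hand": -1},{"x": -0.07,"y": 0,"z": 0,"wx": 0,"wy": 0,"wz": 0,"hand": -1},{"x": -0.07,"y": 0,"z": 0,"wx": 0,"wy": 0,"wz": 0,"hand": -1},{"x": -0.07,"y": 0,"z": 0,"wx": 0,"wy": 0,"wz": 0,"hand": -1},{"x": -0.07,"y": 0,"z": 0,"wx": 0,"wy": 0,"wz": 0,"hand": -1},{"x": -0.07,"y": 0,"z": 0,"wx": 0,"wy": 0,"wz": 0,"hand": -1},{"x": -0.07,"y": 0,"z": 0,"wx": 0,"wy": 0,"wz": 0,"hand": -1},{"x": -0.05,"y": 0,"z": 0,"wx": 0,"wy": 0,"wz": 0,"hand": -1},{"x": -0.035,"y": 0,"z": 0,"wx": 0,"wy": 0,"wz": 0,"hand": -1},{"x": 0,"y": 0,"z": 0,"wx": 0,"wy": 0,"wz": 0,"hand": -1}])

```text
time: 8.63
tool_pos: [0.536, -0.0071, 0.1915]
tool_rot: [0.001, -0.03, 1.0, -0.0]
contact_force: [-0.5, 0.2, -1.8]
gripper_width: 0.18
grasp_force: 59.0
```

send_rows(rows=[{"x": 0,"y": 0,"z": -0.02,"wx": 0,"wy": 0,"wz": 0,"hand": -1},{"x": 0,"y": 0,"z": -0.02,"wx": 0,"wy": 0,"wz": 0,"hand": -1},{"x": 0,"y": 0,"z": -0.02,"wx": 0,"wy": 0,"wz": 0,"hand": -1},{"x": 0,"y": 0,"z": -0.02,"wx": 0,"wy": 0,"wz": 0,"hand": -1},{"x": 0,"y": 0,"z": -0.02,"wx": 0,"wy": 0,"wz": 0,"hand": -1},{"x": 0,"y": 0,"z": -0.02,"wx": 0,"wy": 0,"wz": 0,"hand": -1},{"x": 0,"y": 0,"z": 0,"wx": 0,"wy": 0,"wz": 0,"hand": -1},{"x": 0,"y": 0,"z": 0,"wx": 0,"wy": 0,"wz": 0,"hand": -1},{"x": 0,"y": 0,"z": 0,"wx": 0,"wy": 0,"wz": 0,"hand": -1},{"x": 0,"y": 0,"z": 0,"wx": 0,"wy": 0,"wz": 0,"hand": -1}])

```text
time: 9.47
tool_pos: [0.5351, -0.0072, 0.2095]
tool_rot: [0.001, -0.03, 1.0, -0.0]
contact_force: [-0.4, 0.1, -1.6]
gripper_width: 0.179
grasp_force: 58.8
```

```bash
python3 - <<'E'
from g import *
import cv2
y=.06;R=tool(y,0.);u=R@[-1,0,0]
p=np.r_[LID,0]-.018*u+[0,0,.114+.0963];print(p.round(3));delta(p,R)
r=lambda a,k:cv2.resize(a,None,fx=k,fy=k,interpolation=cv2.INTER_CUBIC)
t=grab_frame("top");s=grab_frame("side")
cv2.imwrite("pics/hk2.png",np.hstack([r(t[160:240,225:305],5),r(s[140:220,235:315],5)]))
E
```

```text
[ 0.536 -0.008  0.21 ]
t 9.47 pos [ 0.5351 -0.0072  0.2095] F [-0.44  0.06 -1.6 ] T [0.01 0.04 0.04] w 0.179 gf 58.83098065853119
old axes [-0.003 -0.003 -0.005] turn [-0.     0.002 -0.001] new axes [-0.003 -0.003 -0.005]
```

View pics/hk2.png

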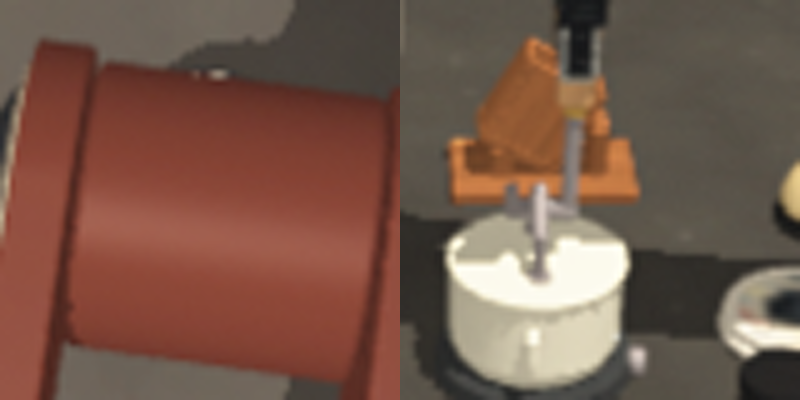

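The prong passes through the loop: tip at (512,195), bar at (540,200), shaft at (572,190). I'll lift slowly.

send_rows(rows=[{"x": 0,"y": 0,"z": -0.01,"wx": 0,"wy": 0,"wz": 0,"hand": -1},{"x": 0,"y": 0,"z": -0.01,"wx": 0,"wy": 0,"wz": 0,"hand": -1},{"x": 0,"y": 0,"z": -0.01,"wx": 0,"wy": 0,"wz": 0,"hand": -1},{"x": 0,"y": 0,"z": -0.01,"wx": 0,"wy": 0,"wz": 0,"hand": -1},{"x": 0,"y": 0,"z": -0.01,"wx": 0,"wy": 0,"wz": 0,"hand": -1},{"x": 0,"y": 0,"z": -0.01,"wx": 0,"wy": 0,"wz": 0,"hand": -1},{"x": 0,"y": 0,"z": -0.01,"wx": 0,"wy": 0,"wz": 0,"hand": -1},{"x": 0,"y": 0,"z": 0,"wx": 0,"wy": 0,"wz": 0,"hand": -1},{"x": 0,"y": 0,"z": 0,"wx": 0,"wy": 0,"wz": 0,"hand": -1},{"x": 0,"y": 0,"z": 0,"wx": 0,"wy": 0,"wz": 0,"hand": -1}])

```text
time: 10.4
tool_pos: [0.5351, -0.0072, 0.22]
tool_rot: [0.001, -0.03, 1.0, -0.0]
contact_force: [-0.8, -0.4, -2.6]
gripper_width: 0.181
grasp_force: 58.8
```

send_rows(rows=[{"x": 0,"y": 0,"z": -0.02,"wx": 0,"wy": 0,"wz": 0,"hand": -1},{"x": 0,"y": 0,"z": -0.03,"wx": 0,"wy": 0,"wz": 0,"hand": -1},{"x": 0,"y": 0,"z": -0.04,"wx": 0,"wy": 0,"wz": 0,"hand": -1},{"x": 0,"y": 0,"z": -0.04,"wx": 0,"wy": 0,"wz": 0,"hand": -1},{"x": 0,"y": 0,"z": -0.04,"wx": 0,"wy": 0,"wz": 0,"hand": -1},{"x": 0,"y": 0,"z": -0.04,"wx": 0,"wy": 0,"wz": 0,"hand": -1},{"x": 0,"y": 0,"z": -0.03,"wx": 0,"wy": 0,"wz": 0,"hand": -1},{"x": 0,"y": 0,"z": -0.02,"wx": 0,"wy": 0,"wz": 0,"hand": -1},{"x": 0,"y": 0,"z": 0,"wx": 0,"wy": 0,"wz": 0,"hand": -1},{"x": 0,"y": 0,"z": 0,"wx": 0,"wy": 0,"wz": 0,"hand": -1}])

```text
time: 11.23
tool_pos: [0.5351, -0.0072, 0.2592]
tool_rot: [0.001, -0.03, 1.0, -0.0]
contact_force: [-0.2, 0.1, -2.7]
gripper_width: 0.178
grasp_force: 58.8
```

```bash
python3 - <<'E'
from g import *
import cv2
y=.06;R=tool(y,0.);u=R@[-1,0,0]
p=np.r_[PAD,0]-.018*u+[0,0,.25];print(p.round(3));delta(p,R)
r=lambda a,k:cv2.resize(a,None,fx=k,fy=k,interpolation=cv2.INTER_CUBIC)
s=grab_frame("side")
cv2.imwrite("pics/lf.png",r(s[120:220,225:325],5))
E
```

```text
[0.514 0.259 0.25 ]
t 11.23 pos [ 0.5351 -0.0072  0.2592] F [-0.17  0.14 -2.68] T [0.03 0.04 0.02] w 0.178 gf 58.809383511543274
old axes [0.037 1.782 0.061] turn [-0.001  0.002 -0.   ] new axes [0.036 1.782 0.062]
```

View pics/lf.png

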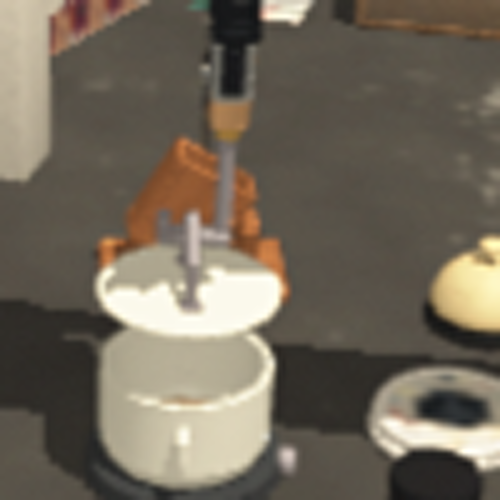

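Lid hangs level and clear of the crock: disc at (190,290), rim at (185,365). I'll carry it gently to the pad.

send_rows(rows=[{"x": 0,"y": 0.02,"z": 0,"wx": 0,"wy": 0,"wz": 0,"hand": -1},{"x": 0,"y": 0.04,"z": 0,"wx": 0,"wy": 0,"wz": 0,"hand": -1},{"x": 0,"y": 0.06,"z": 0,"wx": 0,"wy": 0,"wz": 0,"hand": -1},{"x": 0.003,"y": 0.08,"z": 0,"wx": 0,"wy": 0,"wz": 0,"hand": -1},{"x": 0.003,"y": 0.115,"z": 0,"wx": 0,"wy": 0,"wz": 0,"hand": -1},{"x": 0.003,"y": 0.115,"z": 0,"wx": 0,"wy": 0,"wz": 0,"hand": -1},{"x": 0.003,"y": 0.115,"z": 0,"wx": 0,"wy": 0,"wz": 0,"hand": -1},{"x": 0.003,"y": 0.115,"z": 0,"wx": 0,"wy": 0,"wz": 0,"hand": -1},{"x": 0.003,"y": 0.115,"z": 0,"wx": 0,"wy": 0,"wz": 0,"hand": -1},{"x": 0.003,"y": 0.115,"z": 0,"wx": 0,"wy": 0,"wz": 0,"hand": -1}])

```text
time: 12.12
tool_pos: [0.5234, 0.1279, 0.259]
tool_rot: [0.001, -0.03, 1.0, 0.0]
contact_force: [0.1, 0.3, -4.4]
gripper_width: 0.177
grasp_force: 58.7
```

send_rows(rows=[{"x": 0.003,"y": 0.115,"z": 0,"wx": 0,"wy": 0,"wz": 0,"hand": -1},{"x": 0.003,"y": 0.115,"z": 0,"wx": 0,"wy": 0,"wz": 0,"hand": -1},{"x": 0.003,"y": 0.115,"z": 0,"wx": 0,"wy": 0,"wz": 0,"hand": -1},{"x": 0.003,"y": 0.115,"z": 0,"wx": 0,"wy": 0,"wz": 0,"hand": -1},{"x": 0.003,"y": 0.115,"z": 0,"wx": 0,"wy": 0,"wz": 0,"hand": -1},{"x": 0,"y": 0.115,"z": 0,"wx": 0,"wy": 0,"wz": 0,"hand": -1},{"x": 0,"y": 0.08,"z": 0,"wx": 0,"wy": 0,"wz": 0,"hand": -1},{"x": 0,"y": 0.06,"z": 0,"wx": 0,"wy": 0,"wz": 0,"hand": -1},{"x": 0,"y": 0.04,"z": 0,"wx": 0,"wy": 0,"wz": 0,"hand": -1},{"x": 0,"y": 0.02,"z": 0,"wx": 0,"wy": 0,"wz": 0,"hand": -1}])

```text
time: 12.95
tool_pos: [0.5135, 0.2598, 0.2589]
tool_rot: [0.001, -0.03, 1.0, -0.0]
contact_force: [-0.1, -0.2, -3.4]
gripper_width: 0.182
grasp_force: 58.7
```

```bash
python3 - <<'E'
from g import *
import cv2
y=.06;R=tool(y,0.);u=R@[-1,0,0]
p=np.r_[PAD,0]-.018*u+[0,0,.162];print(p.round(3));delta(p,R)
r=lambda a,k:cv2.resize(a,None,fx=k,fy=k,interpolation=cv2.INTER_CUBIC)
s=grab_frame("side")
cv2.imwrite("pics/pd.png",r(s[190:310,215:335],5))
E
```

```text
[0.514 0.259 0.162]
t 12.95 pos [0.5135 0.2598 0.2589] F [-0.11 -0.22 -3.39] T [ 0.05  0.12 -0.02] w 0.182 gf 58.715797662734985
old axes [ 0.    -0.003  0.646] turn [-0.001  0.002  0.001] new axes [-0.    -0.003  0.646]
```

View pics/pd.png

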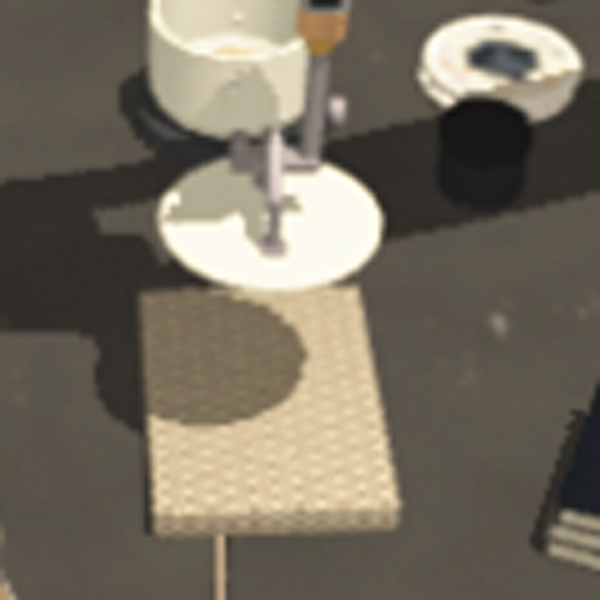

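Lid hangs level over the pad (disc centre (271,222), appears raised above it). Lowering.

send_rows(rows=[{"x": 0,"y": 0,"z": 0.04,"wx": 0,"wy": 0,"wz": 0,"hand": -1},{"x": 0,"y": 0,"z": 0.07,"wx": 0,"wy": 0,"wz": 0,"hand": -1},{"x": 0,"y": 0,"z": 0.07,"wx": 0,"wy": 0,"wz": 0,"hand": -1},{"x": 0,"y": 0,"z": 0.07,"wx": 0,"wy": 0,"wz": 0,"hand": -1},{"x": 0,"y": 0,"z": 0.07,"wx": 0,"wy": 0,"wz": 0,"hand": -1},{"x": 0,"y": 0,"z": 0.07,"wx": 0,"wy": 0,"wz": 0,"hand": -1},{"x": 0,"y": 0,"z": 0.07,"wx": 0,"wy": 0,"wz": 0,"hand": -1},{"x": 0,"y": 0,"z": 0.07,"wx": 0,"wy": 0,"wz": 0,"hand": -1},{"x": 0,"y": 0,"z": 0.05,"wx": 0,"wy": 0,"wz": 0,"hand": -1},{"x": 0,"y": 0,"z": 0.03,"wx": 0,"wy": 0,"wz": 0,"hand": -1}])

```text
time: 13.83
tool_pos: [0.5133, 0.2588, 0.1657]
tool_rot: [-0.0, -0.03, 1.0, -0.001]
contact_force: [-0.2, 1.0, -3.8]
gripper_width: 0.183
grasp_force: 58.9
```

send_rows(rows=[{"x": 0,"y": 0,"z": 0.015,"wx": 0,"wy": 0,"wz": 0,"hand": -1},{"x": 0,"y": 0,"z": 0.01,"wx": 0,"wy": 0,"wz": 0,"hand": -1},{"x": 0,"y": 0,"z": 0.01,"wx": 0,"wy": 0,"wz": 0,"hand": -1},{"x": 0,"y": 0,"z": 0.01,"wx": 0,"wy": 0,"wz": 0,"hand": -1},{"x": 0,"y": 0,"z": 0.01,"wx": 0,"wy": 0,"wz": 0,"hand": -1},{"x": 0,"y": 0,"z": 0.01,"wx": 0,"wy": 0,"wz": 0,"hand": -1},{"x": 0,"y": 0,"z": 0.01,"wx": 0,"wy": 0,"wz": 0,"hand": -1},{"x": 0,"y": 0,"z": 0.01,"wx": 0,"wy": 0,"wz": 0,"hand": -1},{"x": 0,"y": 0,"z": 0.01,"wx": 0,"wy": 0,"wz": 0,"hand": -1},{"x": 0,"y": 0,"z": 0.01,"wx": 0,"wy": 0,"wz": 0,"hand": -1}])

```text
time: 14.67
tool_pos: [0.5142, 0.2591, 0.152]
tool_rot: [0.001, -0.03, 1.0, -0.0]
contact_force: [-0.7, -0.0, -1.2]
gripper_width: 0.181
grasp_force: 59.0
```

```bash
python3 - <<'E'
from g import *
import cv2
y=.06;R=tool(y,0.);u=R@[-1,0,0]
f=.017+.056-.004-.008-.009
p=np.r_[PAD,0]-.018*u+[0,0,f+.0963];print(p.round(3));delta(p,R)
r=lambda a,k:cv2.resize(a,None,fx=k,fy=k,interpolation=cv2.INTER_CUBIC)
s=grab_frame("side")
cv2.imwrite("pics/pd2.png",r(s[210:310,225:325],5))
E
```

```text
[0.514 0.259 0.148]
t 14.67 pos [0.5142 0.2591 0.152 ] F [-0.7  -0.03 -1.21] T [ 0.05  0.04 -0.  ] w 0.181 gf 58.98997664451599
old axes [0.004 0.002 0.025] turn [-0.     0.003 -0.   ] new axes [0.004 0.002 0.025]
```

View pics/pd2.png

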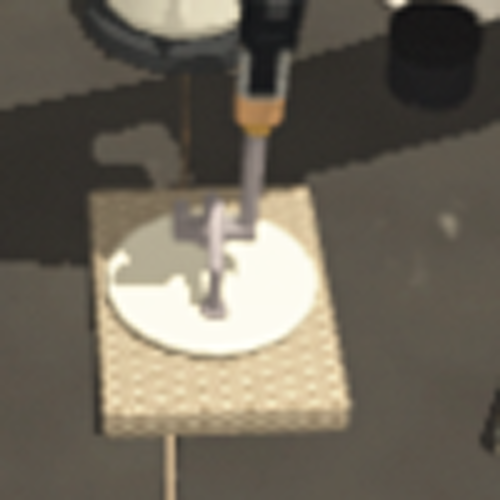

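Lid lies flat on the pad (disc centre (212,281)) and the load has gone off the wrist. I'll check the centre, then drop the hook to mid-opening and back out.

```bash
python3 - <<'E'
from g import *
S=pix("side",(225,210,5))
c=[ray("side",p,.0265) for p in S((107,281),(317,281),(212,207),(212,356))]
print((c[0]+c[1])/2,(c[2]+c[3])/2,PAD)
E
```

```text
[0.53242905 0.26243105] [0.53256339 0.26046235] [0.5316 0.2604]
```

send_rows(rows=[{"x": 0,"y": 0,"z": 0.02,"wx": 0,"wy": 0,"wz": 0,"hand": -1},{"x": 0,"y": 0,"z": 0.02,"wx": 0,"wy": 0,"wz": 0,"hand": -1},{"x": 0,"y": 0,"z": 0.02,"wx": 0,"wy": 0,"wz": 0,"hand": -1},{"x": 0,"y": 0,"z": 0.02,"wx": 0,"wy": 0,"wz": 0,"hand": -1},{"x": 0,"y": 0,"z": 0.02,"wx": 0,"wy": 0,"wz": 0,"hand": -1},{"x": 0,"y": 0,"z": 0,"wx": 0,"wy": 0,"wz": 0,"hand": -1},{"x": 0,"y": 0,"z": 0,"wx": 0,"wy": 0,"wz": 0,"hand": -1},{"x": 0,"y": 0,"z": 0,"wx": 0,"wy": 0,"wz": 0,"hand": -1},{"x": 0,"y": 0,"z": 0,"wx": 0,"wy": 0,"wz": 0,"hand": -1},{"x": 0,"y": 0,"z": 0,"wx": 0,"wy": 0,"wz": 0,"hand": -1}])

```text
time: 15.55
tool_pos: [0.5141, 0.259, 0.137]
tool_rot: [0.001, -0.03, 1.0, -0.0]
contact_force: [0.0, -0.6, -0.8]
gripper_width: 0.174
grasp_force: 59.0
```

Centred within 2 mm. Backing out slowly.

send_rows(rows=[{"x": 0.03,"y": 0,"z": 0,"wx": 0,"wy": 0,"wz": 0,"hand": -1},{"x": 0.05,"y": 0,"z": 0,"wx": 0,"wy": 0,"wz": 0,"hand": -1},{"x": 0.05,"y": 0,"z": 0,"wx": 0,"wy": 0,"wz": 0,"hand": -1},{"x": 0.05,"y": 0,"z": 0,"wx": 0,"wy": 0,"wz": 0,"hand": -1},{"x": 0.06,"y": 0,"z": 0,"wx": 0,"wy": 0,"wz": 0,"hand": -1},{"x": 0.08,"y": 0,"z": 0,"wx": 0,"wy": 0,"wz": 0,"hand": -1},{"x": 0.1,"y": 0,"z": 0,"wx": 0,"wy": 0,"wz": 0,"hand": -1},{"x": 0.1,"y": 0,"z": 0,"wx": 0,"wy": 0,"wz": 0,"hand": -1},{"x": 0.08,"y": 0,"z": 0,"wx": 0,"wy": 0,"wz": 0,"hand": -1},{"x": 0,"y": 0,"z": -0.1,"wx": 0,"wy": 0,"wz": 0,"hand": -1}])

```text
time: 16.38
tool_pos: [0.4193, 0.2526, 0.1479]
tool_rot: [-0.003, -0.03, 1.0, -0.001]
contact_force: [0.2, 0.1, -1.8]
gripper_width: 0.18
grasp_force: 59.0
```

send_rows(rows=[{"x": 0,"y": 0,"z": -0.2,"wx": 0,"wy": 0,"wz": 0,"hand": -1},{"x": 0,"y": 0,"z": -0.2,"wx": 0,"wy": 0,"wz": 0,"hand": -1},{"x": 0,"y": 0,"z": -0.2,"wx": 0,"wy": 0,"wz": 0,"hand": -1},{"x": 0,"y": 0,"z": -0.2,"wx": 0,"wy": 0,"wz": 0,"hand": -1},{"x": 0,"y": 0,"z": 0,"wx": 0,"wy": -0.111,"wz": 0,"hand": -1},{"x": 0,"y": 0,"z": 0,"wx": 0,"wy": -0.111,"wz": 0,"hand": -1},{"x": 0,"y": 0,"z": 0,"wx": 0,"wy": -0.111,"wz": 0,"hand": -1},{"x": 0,"y": 0,"z": 0,"wx": 0,"wy": -0.111,"wz": 0,"hand": -1},{"x": 0,"y": 0,"z": 0,"wx": 0,"wy": -0.111,"wz": 0,"hand": -1},{"x": 0,"y": 0,"z": 0,"wx": 0,"wy": -0.111,"wz": 0,"hand": -1}])

```text
time: 17.22
tool_pos: [0.4232, 0.2536, 0.2718]
tool_rot: [0.261, -0.029, 0.965, 0.008]
contact_force: [0.3, 0.5, -0.7]
gripper_width: 0.18
grasp_force: 59.1
```

```bash
python3 - <<'E'
from g import *
H=np.array([.5054,-.2462,.1053]);R=tool(.082,np.radians(30))
p=H-R[:,2]*.12;print(p);delta(p,R);print(manip.state()["joint_pos"].round(2))
E
```

```text
[ 0.44560161 -0.25111449  0.20922305]
t 17.22 pos [0.4232 0.2536 0.2718] F [ 0.31  0.53 -0.74] T [-0.02  0.39  0.04] w 0.18 gf 59.07589495182037
old axes [ 0.255 -3.368  0.333] turn [-0.014  0.007 -0.025] new axes [ 0.318 -3.366  0.298]
[ 0.51 -0.62  2.15 -0.25  1.14 -1.07]
```

send_rows(rows=[{"x": 0,"y": -0.2,"z": 0,"wx": -0.014,"wy": 0.007,"wz": -0.025,"hand": -1},{"x": 0,"y": -0.25,"z": 0,"wx": 0,"wy": 0,"wz": 0,"hand": -1},{"x": 0,"y": -0.25,"z": 0,"wx": 0,"wy": 0,"wz": 0,"hand": -1},{"x": 0,"y": -0.25,"z": 0,"wx": 0,"wy": 0,"wz": 0,"hand": -1},{"x": 0,"y": -0.25,"z": 0,"wx": 0,"wy": 0,"wz": 0,"hand": -1},{"x": 0,"y": -0.25,"z": 0,"wx": 0,"wy": 0,"wz": 0,"hand": -1},{"x": 0,"y": -0.25,"z": 0,"wx": 0,"wy": 0,"wz": 0,"hand": -1},{"x": 0,"y": -0.25,"z": 0,"wx": 0,"wy": 0,"wz": 0,"hand": -1},{"x": 0,"y": -0.25,"z": 0,"wx": 0,"wy": 0,"wz": 0,"hand": -1},{"x": 0,"y": -0.25,"z": 0,"wx": 0,"wy": 0,"wz": 0,"hand": -1}])

```text
time: 18.05
tool_pos: [0.4524, -0.1143, 0.2718]
tool_rot: [0.257, -0.04, 0.966, 0.01]
contact_force: [1.0, 0.1, -0.6]
gripper_width: 0.179
grasp_force: 59.3
```

send_rows(rows=[{"x": 0,"y": -0.2,"z": 0,"wx": 0,"wy": 0,"wz": 0,"hand": -1},{"x": 0,"y": -0.2,"z": 0,"wx": 0,"wy": 0,"wz": 0,"hand": -1},{"x": 0,"y": -0.2,"z": 0,"wx": 0,"wy": 0,"wz": 0,"hand": -1},{"x": 0,"y": -0.15,"z": 0,"wx": 0,"wy": 0,"wz": 0,"hand": -1},{"x": 0.06,"y": -0.1,"z": 0,"wx": 0,"wy": 0,"wz": 0,"hand": -1},{"x": 0.1,"y": -0.06,"z": 0.05,"wx": 0,"wy": 0,"wz": 0,"hand": -1},{"x": 0.1,"y": 0,"z": 0.1,"wx": 0,"wy": 0,"wz": 0,"hand": -1},{"x": 0.05,"y": 0,"z": 0.1,"wx": 0,"wy": 0,"wz": 0,"hand": -1},{"x": 0,"y": 0,"z": 0.05,"wx": 0,"wy": 0,"wz": 0,"hand": -1},{"x": 0,"y": 0,"z": 0,"wx": 0,"wy": 0,"wz": 0,"hand": -1}])

```text
time: 18.88
tool_pos: [0.4458, -0.2488, 0.2072]
tool_rot: [0.255, -0.04, 0.966, 0.012]
contact_force: [0.4, -0.5, -1.2]
gripper_width: 0.182
grasp_force: 59.3
```

```bash
python3 - <<'E'
from g import *
H=np.array([.5054,-.2462,.1053]);R=Ro.from_quat([-.040,.965,.011,.258]).as_matrix()
p=H-R[:,2]*.10;delta(p,R)
E
```

```text
t 18.88 pos [ 0.4458 -0.2488  0.2072] F [ 0.36 -0.46 -1.19] T [-0.02  0.37  0.  ] w 0.182 gf 59.309738874435425
old axes [-0.006 -0.016  0.12 ] turn [ 0.002 -0.008 -0.002] new axes [-0.005 -0.016  0.12 ]
```

send_rows(rows=[{"x": -0.03,"y": -0.016,"z": 0,"wx": 0.002,"wy": -0.008,"wz": -0.002,"hand": -1},{"x": 0,"y": 0,"z": 0,"wx": 0,"wy": 0,"wz": 0,"hand": -1},{"x": 0,"y": 0,"z": 0.05,"wx": 0,"wy": 0,"wz": 0,"hand": -1},{"x": 0,"y": 0,"z": 0.05,"wx": 0,"wy": 0,"wz": 0,"hand": -1},{"x": 0,"y": 0,"z": 0.05,"wx": 0,"wy": 0,"wz": 0,"hand": -1},{"x": 0,"y": 0,"z": 0.05,"wx": 0,"wy": 0,"wz": 0,"hand": -1},{"x": 0,"y": 0,"z": 0.05,"wx": 0,"wy": 0,"wz": 0,"hand": -1},{"x": 0,"y": 0,"z": 0.05,"wx": 0,"wy": 0,"wz": 0,"hand": -1},{"x": 0,"y": 0,"z": 0.05,"wx": 0,"wy": 0,"wz": 0,"hand": -1},{"x": 0,"y": 0,"z": 0.05,"wx": 0,"wy": 0,"wz": 0,"hand": -1}])

```text
time: 19.72
tool_pos: [0.481, -0.2498, 0.1592]
tool_rot: [0.259, -0.04, 0.965, 0.01]
contact_force: [-0.1, 0.2, -1.6]
gripper_width: 0.179
grasp_force: 59.4
```

```bash
python3 - <<'E'
from g import *
H=np.array([.5054,-.2462,.1053]);R=Ro.from_quat([-.040,.965,.011,.258]).as_matrix()
delta(H,R)
E
```

```text
t 19.72 pos [ 0.481  -0.2498  0.1592] F [-0.06  0.23 -1.57] T [-0.03  0.4  -0.  ] w 0.179 gf 59.37447488307953
old axes [0.038 0.011 0.393] turn [-0.003  0.003  0.002] new axes [0.037 0.01  0.393]
```

send_rows(rows=[{"x": 0.015,"y": 0.01,"z": 0.04,"wx": 0,"wy": 0,"wz": 0,"hand": -1},{"x": 0,"y": 0,"z": 0.045,"wx": 0,"wy": 0,"wz": 0,"hand": -1},{"x": 0,"y": 0,"z": 0.045,"wx": 0,"wy": 0,"wz": 0,"hand": -1},{"x": 0,"y": 0,"z": 0.045,"wx": 0,"wy": 0,"wz": 0,"hand": -1},{"x": 0,"y": 0,"z": 0.045,"wx": 0,"wy": 0,"wz": 0,"hand": -1},{"x": 0,"y": 0,"z": 0.045,"wx": 0,"wy": 0,"wz": 0,"hand": -1},{"x": 0,"y": 0,"z": 0.045,"wx": 0,"wy": 0,"wz": 0,"hand": -1},{"x": 0,"y": 0,"z": 0.03,"wx": 0,"wy": 0,"wz": 0,"hand": -1},{"x": 0,"y": 0,"z": 0.02,"wx": 0,"wy": 0,"wz": 0,"hand": -1},{"x": 0,"y": 0,"z": 0.01,"wx": 0,"wy": 0,"wz": 0,"hand": -1}])

```text
time: 20.55
tool_pos: [0.5064, -0.2463, 0.1104]
tool_rot: [0.259, -0.04, 0.965, 0.01]
contact_force: [-0.3, -0.0, -1.6]
gripper_width: 0.18
grasp_force: 59.4
```

```bash
python3 - <<'E'
from g import *
H=np.array([.5054,-.2462,.1053]);R=Ro.from_quat([-.040,.965,.011,.258]).as_matrix()
delta(H,R)
E
```

```text
t 20.55 pos [ 0.5064 -0.2463  0.1104] F [-0.32 -0.04 -1.62] T [-0.01  0.36 -0.02] w 0.18 gf 59.37407970428467
old axes [0.023 0.001 0.026] turn [-0.003  0.003  0.002] new axes [0.023 0.001 0.026]
```

Still free, about 4 mm to go. I'll finish the insertion, ease the bias off, then open the hand.

send_rows(rows=[{"x": 0.005,"y": 0,"z": 0.01,"wx": 0,"wy": 0,"wz": 0,"hand": -1},{"x": 0.005,"y": 0,"z": 0.008,"wx": 0,"wy": 0,"wz": 0,"hand": -1},{"x": 0.005,"y": 0,"z": 0.006,"wx": 0,"wy": 0,"wz": 0,"hand": -1},{"x": 0,"y": 0,"z": 0,"wx": 0,"wy": 0,"wz": 0,"hand": -1},{"x": 0,"y": 0,"z": 0,"wx": 0,"wy": 0,"wz": 0,"hand": -0.4},{"x": 0,"y": 0,"z": 0,"wx": 0,"wy": 0,"wz": 0,"hand": 0.2},{"x": 0,"y": 0,"z": 0,"wx": 0,"wy": 0,"wz": 0,"hand": 1},{"x": 0,"y": 0,"z": 0,"wx": 0,"wy": 0,"wz": 0,"hand": 1},{"x": 0,"y": 0,"z": 0,"wx": 0,"wy": 0,"wz": 0,"hand": 1},{"x": 0,"y": 0,"z": 0,"wx": 0,"wy": 0,"wz": 0,"hand": 1}])

```text
time: 21.38
tool_pos: [0.5063, -0.2465, 0.1069]
tool_rot: [0.26, -0.04, 0.965, 0.009]
contact_force: [-0.8, -0.4, 0.4]
gripper_width: 0.977
grasp_force: 0.0
```

send_rows(rows=[{"x": 0,"y": 0,"z": 0,"wx": 0,"wy": 0,"wz": 0,"hand": 1},{"x": 0,"y": 0,"z": 0,"wx": 0,"wy": 0,"wz": 0,"hand": 1},{"x": 0,"y": 0,"z": -0.06,"wx": 0,"wy": 0,"wz": 0,"hand": 1},{"x": 0,"y": 0,"z": -0.1,"wx": 0,"wy": 0,"wz": 0,"hand": 1},{"x": 0,"y": 0,"z": -0.1,"wx": 0,"wy": 0,"wz": 0,"hand": 1},{"x": 0,"y": 0,"z": -0.15,"wx": 0,"wy": 0,"wz": 0,"hand": 1},{"x": 0,"y": 0,"z": -0.15,"wx": 0,"wy": 0,"wz": 0,"hand": 1},{"x": 0,"y": 0,"z": -0.15,"wx": 0,"wy": 0,"wz": 0,"hand": 1},{"x": 0,"y": 0,"z": -0.15,"wx": 0,"wy": 0,"wz": 0,"hand": 1},{"x": 0,"y": 0,"z": 0,"wx": 0,"wy": 0,"wz": 0,"hand": 1}])

```text
time: 22.22
tool_pos: [0.442, -0.2535, 0.2243]
tool_rot: [0.262, -0.04, 0.964, 0.006]
contact_force: [0.3, -1.1, 0.4]
gripper_width: 1.006
grasp_force: 0.0
```

```bash
python3 - <<'E'
from g import *
import cv2
a=cv2.imread("pics/side0.png");s=grab_frame("side")
r=lambda a,k:cv2.resize(a,None,fx=k,fy=k,interpolation=cv2.INTER_CUBIC)
cv2.imwrite("pics/end.png",np.hstack([r(a[125:285,235:335],3.5),r(s[125:285,235:335],3.5)]))
print(manip.state()["tool_pos"],manip.state()["contact_force"])
E
```

```text
[ 0.44197945 -0.25291171  0.22191636] [ 1.16609086  0.3845001  -0.48721305]
```

View pics/end.png

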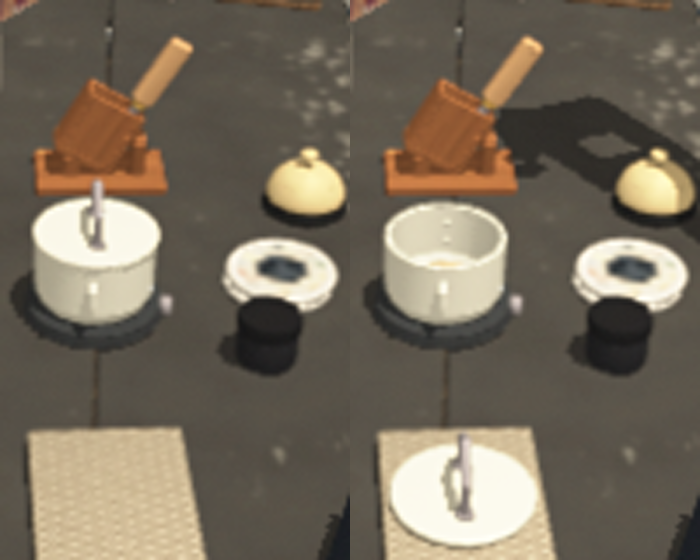

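The lifter's grip end is back where it started: (540,45), against (190,45) in the left half. The lid lies flat on the pad, the jar hasn't moved, and the hand is clear.

```bash
python3 -c "
from plant import job_done;print(job_done())"
```

```text
the job is handed in; nothing more can be done
None
```

I've handed the job in, with no verdict returned: the lid lies flat about 2 mm from the pad's centre, the lifter is back home in its sleeve, the jar stands where it did (I didn't re-check the mug and vase), and the clock read about 22 s of the 64 s allowed.

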